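Latch the canister in its crate, then unscrew its cap and hold it

ROBOT

A 6-joint arm with a two-finger parallel gripper is mounted at the origin on the work surface. World frame = base frame: x ahead of the robot, y to its left, z up, the work surface at z = 0. Lengths are in mm, angles in rad, forces in N, time in s.
With the tool pointing down it reaches from about 400 to 925 mm from the base axis. Payload 12.5 kg.
Tool frame: the origin (TCP) lies midway between the tips of the shut fingers; the grasp point (between the pads) lies 19 mm behind it; z points along the fingers, y is the direction in which the jaws open and shut (so a half turn about z gives the same grasp; the last joint's range is limited). The gripper opens to 95 mm and grips with 3 to 60 N. Pads are 20 mm wide; open, the fingers measure 119 mm over their backs; the gripper's body (75 mm by 180 mm) begins 59 mm behind the grasp point.
Start: joints at [-1.417, 0.491, 1.559, -0, 1.092, -0.106], TCP at [160.577, -604.038, 214.661] pointing down, gripper open.
Joint ranges: [-3.1, 3.1], [-0.84, 2.19], [0.05, 2.79], [-1.13, 4.28], [0.06, 2.93], [-2.69, 2.69]. Speed limits (rad/s): [2.22, 2.22, 2.79, 3.14, 3.14, 3.14].

INTERFACE

Orientations are given as [roll, pitch, yaw] about the fixed x, y, z axes, in that order (R = Rz(yaw) Ry(pitch) Rx(roll)).
In Python, from cell import * gives the robot as it stands. The module is installed in compiled form; this text tells all that it offers.
- The arm moves only by the tool carry_out, never from a script. Its argument "moves" is a list of rows, each an object of numbers: "dx", "dy", "dz": the shift along the tool's x, y, z in m; "twist": the turn about the tool's z in degrees. A call has 1 to 5 rows; each row is the pose to reach, as a shift and turn from the pose commanded when the call began, along the tool's axes at that moment; what a row does not reach only later rows make up. A row lasts 1/10 s, in which the tool goes at most 50 mm and 8.59 degrees, less where a joint would pass 70% of its speed; a pose out of reach is approached as far as the arm can. A call with a gripper value outside its range is refused whole. "grip" is the finger opening in m, from 0 to 0.0951, set as the call begins (left out, the last holds). The fingers move at their own pace and stop on an object; the grip force is fixed at half the most. Time passes only in rows, so rows that repeat a pose let the fingers close. It gives the time, the measured TCP pose, the force and the opening at its end, in the units of the state.
- state(): the state, without advancing time (a new reading comes with each control period).
- read_camera(name): name is "scene" or "top" or "wrist"; returns (picture, depth): 420x560x3 uint8, red, green, blue; 420x560 float32, mm along the optical axis (not along the pixel's ray), 0 where there is no reading.
- camera_info(name): a dict with "mtx" (3x3 intrinsics, pixels), "R" (3x3) and "t" (3): a world point X has camera coordinates R X + t. Camera axes: x right, y down, z forward; pixel columns grow to the right and rows downward; lengths in mm; the calibration is good to about 2 mm. A picture is of the moment at which its call begins: read the wrist's pose just before it. camera_info takes no time and is no camera call; for the wrist camera it gives the pose at the moment of the call.
- job_done(): hands the job in, once; it reports no verdict.
The state is a dict: "t": time; "joints": joint angles; "qvel": joint speeds; "tau": joint torques, N m; "eef_pos": TCP position; "tcp_rot": TCP orientation; "ft_force": force on the tool from outside, world axes, zero at the start; "moment": the same for the moment, N m; "opening": opening from 0.0 (shut) to 1.0 (fully open).
Only numpy, scipy, OpenCV 4.12 (cv2) and the standard library are available. Lean on these libraries where they do the work, as an engineer would, in place of code of your own. Each camera call takes 0.05 s, during which the arm holds its last target. There are 200 camera calls.

TASK

The tea canister stands in the clear crate: first swing the crate's hasp fully down over the catch post on the canister's ear, so that the canister cannot turn. Then unscrew the tight cap counterclockwise, stop turning soon after it comes free (within an eighth of a turn more), lift it straight up and finish while holding it level and still, about two centimetres above the canister's mouth, with the hasp still down, the canister still in place and the other things left alone.

Things in the scene. Friction and masses are not known exactly. Their poses are not given: they have to be found in the camera images.
- crate: Clear plastic crate with a white snap lid that stays shut, fixed to the shelf. 150 x 280 mm in its own x and y, 110 high; origin at the centre of its underside, z up. The canister stands up through an 88 mm square opening in the middle of the lid. The hasp is hinged on the lid near the +y end.
- hasp (a joint): Angle of the steel hasp (rad). 0: fully closed at its end stop, flat along the lid, pointing from the hinge to the canister, slot over the catch post. 1.57: straight up; more: leaning outwards, away from the canister (2.3 at most). Starts at 1.3 to 2.1. The hinge is stiff (0.06 Nm): it stays where it is left.
- hasp_hinge (a point): The hasp's hinge axis, which is parallel to the crate's x: at x 0, y +130, z +118.5 mm in the crate's frame. The hasp is a plate 26 mm wide, 3 mm thick and 95 mm long, with a slot 14 x 15 mm centred 78 mm from the hinge.
- hasp_tip (a point): Middle of the hasp's free end edge, 95 mm from the hinge.
- canister: Brushed metal tea canister, 0.4 to 0.8 kg, loose, on the crate's floor; origin at the centre of its underside (6 mm above the crate's), z up. Round body 84 mm wide, shoulder 106 mm above the origin, 2 mm above the lid. A flat ear with the catch post reaches 60 mm out along its +y, which starts pointing to the hasp's hinge. It turns along with the cap unless the hasp is over the post.
- catch (a point): Top of the catch post on the canister's ear: 8 mm square, 52 mm from the canister's axis along its +y, top 120 mm above its origin. With the hasp down over it the canister has 0.06 rad of play either way.
- mouth (a point): Centre of the top of the canister's neck (its sprung inner seal, with the cap off), 155.5 mm above the canister's origin. The cap's lower edge clears it 30 mm above its screwed-on height.
- cap: Knurled round steel twist cap, 60 mm in diameter, 32 mm high plus a 3 mm rib across its top along its own x; 0.07 kg. Origin at the centre of its lower edge, z up; screwed on, this lies 126 mm above the canister's origin (132 above the shelf). Tight (about 0.3 Nm); unscrews counterclockwise seen from above. See cap_mark for its angles.
- cap_mark (a point): Point on the cap's +x axis, 28 mm from its centre, at the lower edge. Cap's angle = yaw of its x from the canister's x: starts at -0.1 to 0.4 rad, held by the threads until about 1.0, free beyond (the sprung seal pushes it up 3 mm), jams at 2.4. Beyond 1.85 is too far.
- mug: Bystander, leave alone: brown ceramic mug, 80 wide, 92 high, handle (mm); origin under it
- tea_glass: Bystander, leave alone: small clear tea glass, 60 wide, 85 high (mm); origin under it
- spoon: Bystander, leave alone: steel teaspoon, 150 long, lying flat (mm); origin under it
- sugar_bowl: Bystander, leave alone: white bowl, 100 wide, 50 high (mm); origin under it
- spice_jar: Bystander, leave alone: plain glass jar with a steel lid, 56 wide, 110 high, standing on the shelf (mm); origin under it
- oil_bottle: Bystander, leave alone: amber glass bottle, 64 wide, 210 high (mm); origin under it
- rolling_pin: Bystander, leave alone: wooden rolling pin, 42 thick, lying on two low brackets at the far edge; origin at its centre (mm)
Things that resemble listed ones, but are neither listed nor needed, are in the scene too. Leave any orange look-alike of the canister alone. Of the things that look like the cap, the middle-sized one is meant.

How it is judged:
By the outcome, as a careful person would: the job done as asked, in the order asked, and still so for the second after the job is handed in, while the arm keeps its last pose, push and grip.
It also fails if it takes over 54 s, if anything falls off the work surface, if the arm or the gripper's body presses on something with over 40 N, if the wrist force passes 120 N, or if a joint passes its speed limit or range.

## Working session

There is one attempt and no reset: what is moved stays moved. The work goes in short steps, Python scripts to look and compute and a tool call to move; the robot and the scene stay as the last step left them, time stands still between calls to the robot, and variables do not carry over. Pictures are saved under pics/ and viewed, about 8 in all and at most 12, crops included, and the job is handed in when it is done.

Besides the shell and the picture viewer there is one more tool, called as name([rows], argument=value, ...), one row to a line, values as JSON. carry_out: Moves the arm, as the interface text tells. Its arguments: {"type":"object","properties":{"moves":{"type":"array","items":{"type":"object","properties":{"dx":{"type":"number"},"dy":{"type":"number"},"dz":{"type":"number"},"twist":{"type":"number"}}}},"grip":{"type":"number"}},"required":["moves"]}

```bash
mkdir -p pics; cat > h.py <<'E'
from cell import *
import numpy as np, cv2
def snap(n,save=None):
    ci=camera_info(n); p,d=read_camera(n)
    if save: cv2.imwrite('pics/'+save,p[:,:,::-1])
    np.savez('last_'+n+'.npz',p=p,d=d,mtx=ci['mtx'],R=ci['R'],t=ci['t'])
    return p,d,ci
def load(n): return dict(np.load('last_'+n+'.npz'))
def onplane(ci,u,v,z):
    R=np.array(ci['R']);t=np.array(ci['t']).ravel()
    C=-R.T@t; r=R.T@np.linalg.inv(ci['mtx'])@np.array([u,v,1.])
    return C+r*(z-C[2])/r[2]
def pt(ci,d,u,v):
    z=d[int(round(v)),int(round(u))]
    return np.array(ci['R']).T@(np.linalg.inv(ci['mtx'])@np.array([u,v,1.])*z-np.array(ci['t']).ravel())
def cloud(ci,d):
    v,u=np.mgrid[:d.shape[0],:d.shape[1]]
    P=np.stack([u,v,np.ones_like(u)],-1)@np.linalg.inv(ci['mtx']).T*d[...,None]
    return (P-np.array(ci['t']).ravel())@np.array(ci['R'])
def proj(ci,X):
    c=np.array(ci['R'])@np.array(X,float)+np.array(ci['t']).ravel(); c=np.array(ci['mtx'])@c; return c[:2]/c[2]
E
python3 - <<'E'
from h import *
a=snap('scene','s0.png');b=snap('top','t0.png')
for c in (a,b): 
    print(-np.array(c[2]['R']).T@np.array(c[2]['t']).ravel())
print(state())
E
```

```text
[1176.03893423  379.61979677  915.90261589]
[ 467.27867267   -5.4252645  1364.38242319]
{'t': 0.1, 'joints': array([-1.41664211e+00,  4.91482998e-01,  1.55939583e+00,  1.07259075e-05,
        1.09170837e+00, -1.05606720e-01]), 'qvel': array([-0.00199478, -0.00167984, -0.00129549,  0.00037027,  0.00124665,
       -0.00096399]), 'tau': array([ 4.91726532e-03, -6.13621187e+01, -2.58607936e+01,  6.94036251e-02,
        4.70188691e-02, -5.69260351e-05]), 'eef_pos': array([ 160.51728417, -603.80739801,  214.12778122]), 'tcp_rot': array([-3.14060465e+00, -1.14295984e-04,  2.59755927e-01]), 'ft_force': array([ 0.8577857 , -0.46317823,  0.12551075]), 'moment': array([-2.00281443e-02,  2.00051280e-05, -7.46062503e-03]), 'opening': 1.0023554991364287}
```

View pics/s0.png

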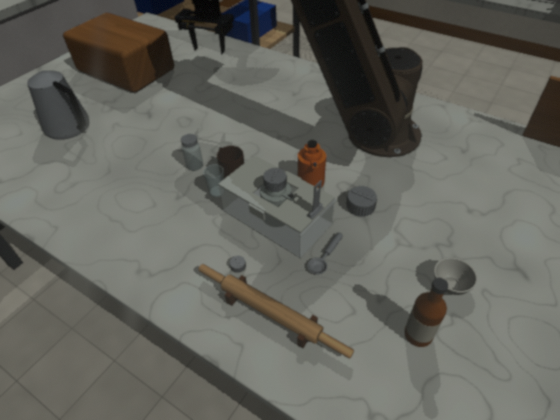

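View pics/t0.png

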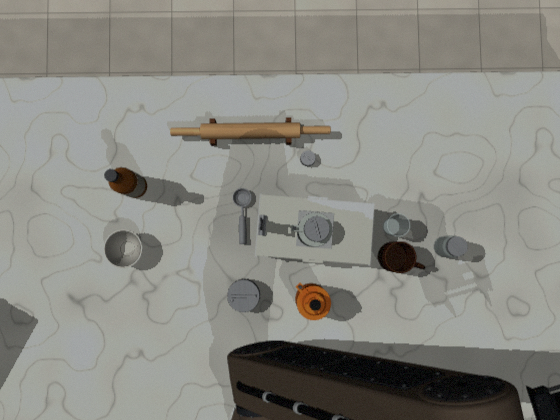

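The scene picture shows the crate at about (275,205) with the canister and cap (275,180), the hasp standing at about (318,200) and the orange look-alike at (312,162). In the top picture there are three cap-like things: (316,229) on the canister, (244,295) a larger one on the table and (308,158) a small one. The one on the canister is middle-sized. I'll confirm this in a crop and measure.

```bash
python3 - <<'E'
from h import *
T=load('top');p=T['p'];P=cloud(T,T['d'])
cr=p[180:280,230:390,::-1]; big=cv2.resize(cr,None,fx=5,fy=5,interpolation=cv2.INTER_CUBIC)
big=cv2.convertScaleAbs(big,alpha=1.5); cv2.imwrite('pics/t1.png',big)
# cap top
def rep(T,P,name,box,lo,hi):
    m=np.zeros(P.shape[:2],np.uint8); y0,y1,x0,x1=box
    z=P[...,2]; m[y0:y1,x0:x1]=((z>lo)&(z<hi)&(T['d']>0))[y0:y1,x0:x1]
    q=P[m>0]; v,u=np.nonzero(m)
    print(name,len(q),'med',np.median(q,0).round(1),'zpc',np.percentile(q[:,2],[5,50,95]).round(1))
    cs=max(cv2.findContours(m,cv2.RETR_EXTERNAL,cv2.CHAIN_APPROX_NONE)[0],key=len)
    return m,cs
for n,box,lo,hi in(('cap',(205,255,290,345),145,190),('big',(270,320,220,270),10,120),('small',(145,170,295,325),10,150)):
    m,cs=rep(T,P,n,box,lo,hi); (c,r)=cv2.minEnclosingCircle(cs); z=np.median(P[m>0][:,2])
    print(n,c,r,onplane(T,*c,z).round(1),'diam',2*r*(np.median(T['d'][m>0]))/T['mtx'][0,0])
m,cs=rep(T,P,'lid',(180,280,240,390),100,116)
r=cv2.minAreaRect(cs); B=cv2.boxPoints(r); W=np.array([onplane(T,*b,110) for b in B]); print(r,B.round(),W.round(1),W.mean(0).round(1))
m,cs=rep(T,P,'hasp',(205,245,235,290),128,230)
v,u=np.nonzero(m)
for a,b in zip(v[::4],u[::4]): print(a,b,P[a,b].round(0),end=';')
S=load('scene');cv2.imwrite('pics/s1.png',cv2.convertScaleAbs(cv2.resize(S['p'][140:260,200:350,::-1],None,fx=5,fy=5,interpolation=cv2.INTER_CUBIC),alpha=1.5))
E
```

```text
cap 518 med [515.3 -97.  163.4] zpc [159.4 163.4 168. ]
cap (316.33380126953125, 228.0734100341797) 12.943848609924316 [515.2 -97.5 163.4] diam 60.78080047405925
big 860 med [352.2  84.1  44.1] zpc [38.3 44.1 49.3]
big (242.97561645507812, 294.8130187988281) 16.934553146362305 [352.1  84.2  44.1] diam 86.5462255919297
small 187 med [709.5 -87.6  21. ] zpc [14.4 21.  26.2]
small (307.5, 157.2857208251953) 7.7305779457092285 [709.  -88.6  21. ] diam 40.99318395925713
lid 6045 med [513.7 -99.5 109.5] zpc [105.1 109.5 113.5]
((314.35882568359375, 228.8352813720703), (115.88842010498047, 65.72889709472656), 4.39870548248291) [[254. 257.]
 [259. 192.]
 [375. 201.]
 [370. 266.]] [[ 448.5   51.8  110. ]
 [ 609.1   37.6  110. ]
 [ 583.2 -246.7  110. ]
 [ 422.7 -230.   110. ]] [515.9 -96.8 110. ]
hasp 50 med [528.5  33.7 189.1] zpc [132.3 189.1 213.9]
216 259 [542.  35. 213.];218 260 [538.  33. 203.];219 261 [538.  32. 173.];220 261 [535.  32. 174.];221 260 [532.  34. 189.];222 260 [530.  34. 189.];223 260 [528.  34. 190.];224 259 [524.  35. 212.];225 258 [522.  38. 212.];226 258 [520.  37. 214.];227 258 [518.  38. 208.];228 258 [515.  38. 213.];229 260 [515.  35. 154.];
```

View pics/t1.png

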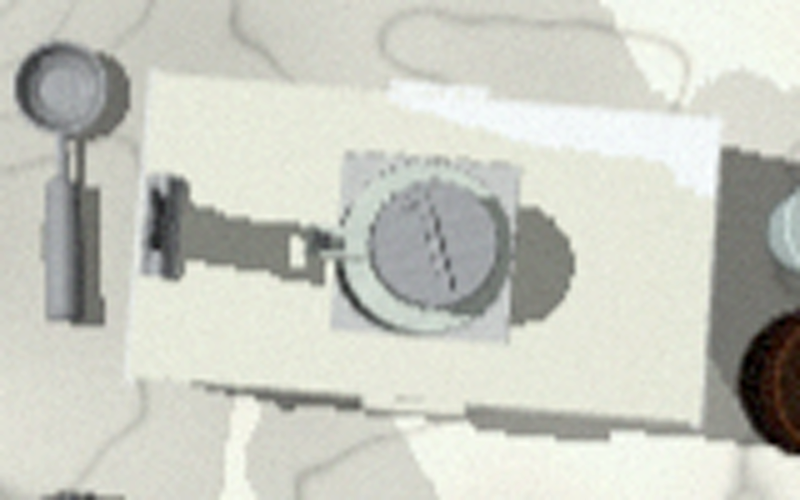

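View pics/s1.png

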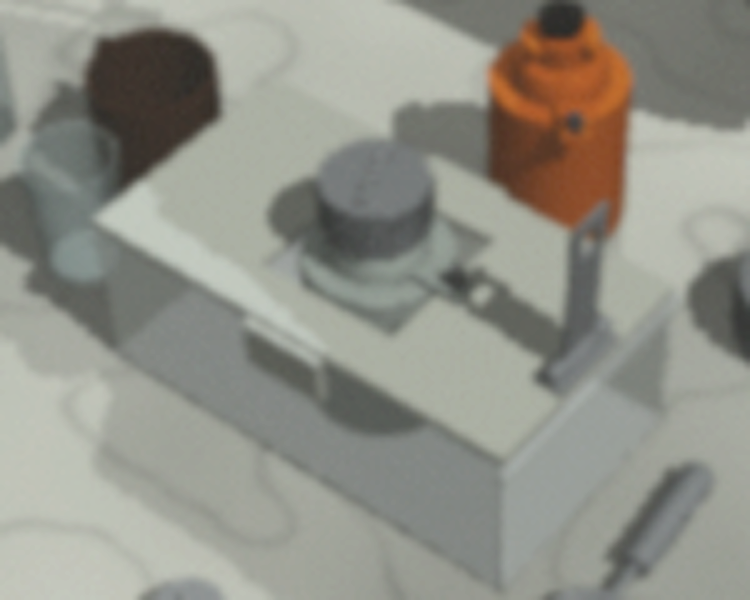

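The crop confirms it: the cap on the canister at (316,229) measures about 61 mm across, against 87 and 41 mm for the look-alikes. The hasp stands close to upright, with its hinge near (528,32) and tip at z≈213. The crate yaw is about -0.09 and the rib yaw about +0.25. I'll close the fingers, raise and move over.

carry_out([
  {"dz":-0.05},
  {"dz":-0.1},
  {"dz":-0.12,"dx":0.04,"dy":-0.02},
  {"dz":-0.12,"dx":0.08,"dy":-0.044,"twist":8},
  {"dz":-0.12,"dx":0.12,"dy":-0.066,"twist":16},
], grip=0)

```text
schema error: expected keys dx, dy, dz, twist
```

carry_out([
  {"dx":0,"dy":0,"dz":-0.05,"twist":0},
  {"dx":0,"dy":0,"dz":-0.1,"twist":0},
  {"dx":0.04,"dy":-0.02,"dz":-0.12,"twist":4},
  {"dx":0.08,"dy":-0.044,"dz":-0.12,"twist":12},
  {"dx":0.12,"dy":-0.066,"dz":-0.12,"twist":20},
], grip=0)

```text
t: 0.6
eef_pos: [260.3, -508.2, 335.1]
tcp_rot: [3.141, -0.0, -0.096]
ft_force: [0.5, -0.5, -0.4]
opening: 0.633
```

carry_out([
  {"dx":0.018,"dy":-0.045,"dz":0,"twist":0},
  {"dx":0.036,"dy":-0.09,"dz":0,"twist":0},
  {"dx":0.054,"dy":-0.135,"dz":0,"twist":0},
  {"dx":0.072,"dy":-0.18,"dz":0,"twist":0},
  {"dx":0.09,"dy":-0.225,"dz":0,"twist":0},
])

```text
t: 1.1
eef_pos: [369.7, -291.4, 334.5]
tcp_rot: [-3.141, 0.0, -0.09]
ft_force: [0.2, -0.5, -1.6]
opening: 0.22
```

carry_out([
  {"dx":0.018,"dy":-0.045,"dz":0,"twist":0},
  {"dx":0.036,"dy":-0.09,"dz":0,"twist":0},
  {"dx":0.054,"dy":-0.135,"dz":0,"twist":0},
  {"dx":0.072,"dy":-0.18,"dz":0,"twist":0},
  {"dx":0.09,"dy":-0.225,"dz":0,"twist":0},
])

```text
t: 1.6
eef_pos: [479.4, -75.3, 334.6]
tcp_rot: [3.141, 0.0, -0.089]
ft_force: [0.9, -0.4, 0.0]
opening: 0.007
```

```bash
python3 - <<'E'
from h import *
p,d,ci=snap('wrist','w0.png'); print(state()['eef_pos'],-np.array(ci['R']).T@np.array(ci['t']).ravel())
P=cloud(ci,d)
m=((P[...,2]>155)&(P[...,2]<180)&(d>0)&(abs(P[...,0]-515)<50)&(abs(P[...,1]+97)<50)).astype(np.uint8)
print(m.sum(), P[m>0].mean(0) if m.any() else '')
m=((P[...,2]>125)&(P[...,2]<230)&(d>0)&(abs(P[...,0]-528)<40)&(abs(P[...,1]-34)<40))
print(m.sum())
if m.any():
    q=P[m]; print(np.percentile(q,[2,50,98],axis=0).round(1))
for X in ([515,-97,164],[528,32,118],[528,36,213]): print(proj(ci,X))
E
```

```text
[481.47341945 -70.25134506 334.4711496 ] [562.90936236 -83.5794297  504.48823034]
2051 [ 515.53662494 -100.63096321  164.16237461]
746
[[514.3  27.5 127.5]
 [527.7  30.1 181.3]
 [540.7  34.1 214. ]]
[294.29665849 163.82425121]
[194.37927463 157.99706961]
[164.0976942  169.48630061]
```

View pics/w0.png

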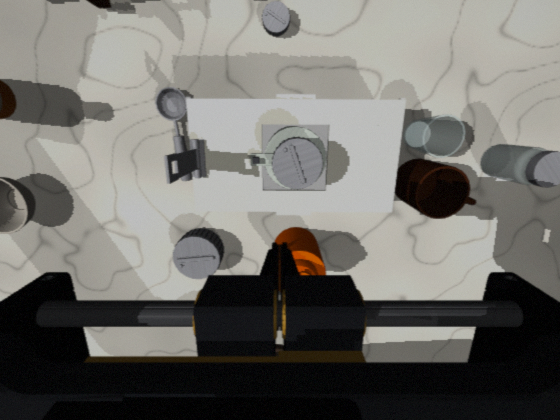

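The wrist view shows the cap at (298,160) with its rib running from (290,145) to (302,180). The ear and catch post are at about (255,160), and the hasp reaches from (200,158) to its end at (170,165). Next I'll fit the hasp angle and the cap centre.

```bash
python3 - <<'E'
from h import *
W=load('wrist');p=W['p'];P=cloud(W,W['d']);d=W['d']
yw=-0.09;ex=np.array([np.cos(yw),np.sin(yw),0]);ey=np.array([-np.sin(yw),np.cos(yw),0])
m=((P[...,2]>110)&(P[...,2]<230)&(d>0)&(abs(P[...,0]-528)<40)&(abs(P[...,1]-34)<40)&(P[...,2]>135))
q=P[m]; Y=q@ey; k=np.polyfit(q[:,2],Y,1); print('hasp Ycrate at z118.5,213:',np.polyval(k,[118.5,213]),'angle',np.pi/2+np.arctan(k[0]),'ex med',np.median(q@ex))
v,u=np.nonzero(m); j=np.argmax(q[:,2]);print('tip zmax',np.percentile(q[:,2],99))
mc=((P[...,2]>160)&(P[...,2]<172)&(abs(P[...,0]-515)<45)&(abs(P[...,1]+97)<45)).astype(np.uint8)
cs=max(cv2.findContours(mc,0,1)[0],key=len);c,r=cv2.minEnclosingCircle(cs);print('cap',c,r,onplane(W,*c,164).round(1))
m=(d>0)&(P[...,2]>104)&(P[...,2]<116)&(abs(P[...,0]-515)<110)&(abs(P[...,1]+97)<180)
cs=max(cv2.findContours(m.astype(np.uint8),0,1)[0],key=len);B=cv2.boxPoints(cv2.minAreaRect(cs))
X=np.array([onplane(W,*b,110) for b in B]);print(X.round(1),X.mean(0).round(1))
print([ (round(float(np.degrees(np.arctan2(*(X[i]-X[i-1])[[1,0]]))),1),round(float(np.linalg.norm(X[i]-X[i-1])),1)) for i in range(4)])
cr=p[125:200,160:340,::-1];cv2.imwrite('pics/w1.png',cv2.resize(cr,None,fx=4.4,fy=4.4,interpolation=cv2.INTER_CUBIC))
E
```

```text
hasp Ycrate at z118.5,213: [74.51620544 79.40688847] angle 1.622503455118057 ex med 522.8532487597943
tip zmax 214.13966016736615
cap (297.4274597167969, 163.00086975097656) 25.881118774414062 [ 515.6 -100.7  164. ]
[[ 607.4   30.8  110. ]
 [ 582.5 -245.1  110. ]
 [ 422.1 -251.3  110. ]
 [ 450.1   60.3  110. ]] [ 515.5 -101.3  110. ]
[(-10.6, 160.0), (-95.2, 277.1), (-177.8, 160.6), (84.9, 312.9)]
```

View pics/w1.png

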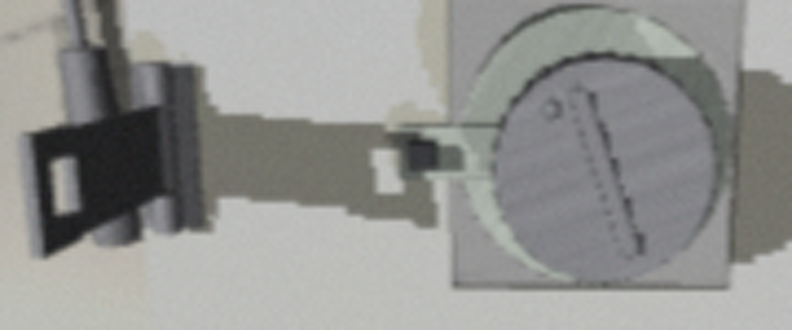

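carry_out([
  {"dx":0.012,"dy":-0.048,"dz":0,"twist":0},
  {"dx":0.025,"dy":-0.096,"dz":0,"twist":0},
  {"dx":0.037,"dy":-0.145,"dz":0,"twist":0},
  {"dx":0.037,"dy":-0.145,"dz":0.04,"twist":0},
  {"dx":0.037,"dy":-0.145,"dz":0.08,"twist":0},
])

```text
t: 2.15
eef_pos: [529.0, 65.5, 253.7]
tcp_rot: [-3.142, -0.002, -0.086]
ft_force: [0.4, -0.4, -0.2]
opening: 0.006
```

carry_out([
  {"dx":0,"dy":0,"dz":0.03,"twist":0},
  {"dx":0,"dy":0,"dz":0.06,"twist":0},
  {"dx":0,"dy":0,"dz":0.073,"twist":0},
  {"dx":0,"dy":0,"dz":0.073,"twist":0},
  {"dx":0,"dy":0,"dz":0.073,"twist":0},
])

```text
t: 2.65
eef_pos: [529.0, 63.8, 181.9]
tcp_rot: [3.142, -0.0, -0.089]
ft_force: [-0.3, -0.0, -0.4]
opening: 0.003
```

```bash
python3 - <<'E'
from h import *
s=state();print(s['eef_pos'],s['tcp_rot'],s['ft_force'])
p,d,ci=snap('wrist'); P=cloud(ci,d)
q=P[(P[...,2]>160)&(P[...,2]<172)&(abs(P[...,0]-515)<45)&(abs(P[...,1]+97)<45)&(d>0)];print('cap',len(q),(q.min(0)+q.max(0))/2)
cv2.imwrite('pics/w2.png',p[:,:,::-1])
E
```

```text
[528.98393045  63.81391888 181.94227251] [ 3.14151620e+00 -1.81960692e-05 -8.92743278e-02] [-0.3233268  -0.03484855 -0.36153002]
cap 5073 [ 516.56444577 -100.19542592  164.20073021]
```

View pics/w2.png

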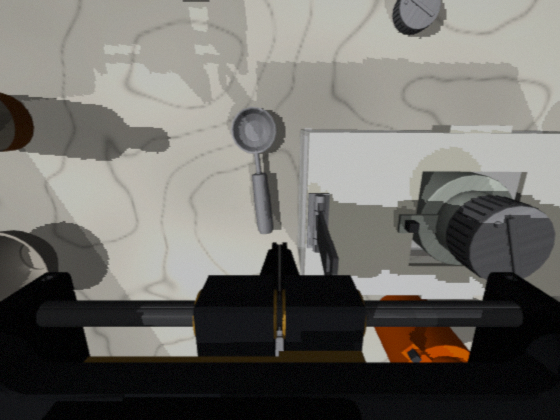

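The fingertips, at about (280,245), are outboard of the hasp, whose end is near (328,265). Now I'll sweep it over in an arc.

carry_out([
  {"dx":0,"dy":0.011,"dz":0.001,"twist":0},
  {"dx":0,"dy":0.022,"dz":0.002,"twist":0},
  {"dx":0,"dy":0.032,"dz":0.004,"twist":0},
  {"dx":0,"dy":0.042,"dz":0.007,"twist":0},
  {"dx":0,"dy":0.05,"dz":0.01,"twist":0},
])

```text
t: 3.2
eef_pos: [524.3, 12.9, 171.5]
tcp_rot: [3.142, -0.0, -0.09]
ft_force: [0.2, -0.0, 1.1]
opening: 0.005
```

carry_out([
  {"dx":0,"dy":0.007,"dz":0.0045,"twist":0},
  {"dx":0,"dy":0.014,"dz":0.01,"twist":0},
  {"dx":0,"dy":0.02,"dz":0.0165,"twist":0},
  {"dx":0,"dy":0.024,"dz":0.024,"twist":0},
  {"dx":0,"dy":0.028,"dz":0.0315,"twist":0},
])

```text
t: 3.7
eef_pos: [521.7, -14.2, 139.4]
tcp_rot: [3.141, 0.0, -0.089]
ft_force: [0.4, 1.2, 1.2]
opening: 0.003
```

carry_out([
  {"dx":0,"dy":0.002,"dz":0.005,"twist":0},
  {"dx":0,"dy":0.004,"dz":0.01,"twist":0},
  {"dx":0,"dy":0.004,"dz":0.014,"twist":0},
  {"dx":0,"dy":0.004,"dz":0.016,"twist":0},
  {"dx":0,"dy":0.004,"dz":0.016,"twist":0},
])

```text
t: 4.2
eef_pos: [521.3, -17.7, 123.8]
tcp_rot: [3.142, 0.001, -0.089]
ft_force: [-0.2, 0.2, 1.2]
opening: 0.004
```

Now I'll lower in small steps until it presses.

carry_out([
  {"dx":0,"dy":0,"dz":0.001,"twist":0},
  {"dx":0,"dy":0,"dz":0.002,"twist":0},
  {"dx":0,"dy":0,"dz":0.003,"twist":0},
  {"dx":0,"dy":0,"dz":0.003,"twist":0},
])

```text
t: 4.6
eef_pos: [521.5, -17.8, 121.1]
tcp_rot: [3.142, -0.0, -0.089]
ft_force: [-0.6, -0.8, -0.5]
opening: 0.006
```

carry_out([
  {"dx":0,"dy":0,"dz":0.0005,"twist":0},
  {"dx":0,"dy":0,"dz":0.001,"twist":0},
  {"dx":0,"dy":0,"dz":0.001,"twist":0},
])

```text
t: 4.9
eef_pos: [521.5, -17.8, 120.3]
tcp_rot: [3.142, -0.0, -0.089]
ft_force: [-1.2, -0.3, 2.6]
opening: 0.004
```

carry_out([
  {"dx":0,"dy":0,"dz":0.0005,"twist":0},
  {"dx":0,"dy":0,"dz":0.001,"twist":0},
  {"dx":0,"dy":0,"dz":0.001,"twist":0},
])

```text
t: 5.2
eef_pos: [521.6, -17.8, 120.0]
tcp_rot: [3.141, -0.001, -0.089]
ft_force: [-3.9, -0.5, 12.8]
opening: 0.006
```

It presses at z=120.0, which is exactly where the top of the closed plate should be. I'll back off upwards, open the fingers and look.

carry_out([
  {"dx":0,"dy":0,"dz":-0.04,"twist":0},
  {"dx":0,"dy":0,"dz":-0.09,"twist":0},
  {"dx":0,"dy":0,"dz":-0.13,"twist":0},
  {"dx":-0.02,"dy":0.04,"dz":-0.15,"twist":0},
  {"dx":-0.042,"dy":0.086,"dz":-0.15,"twist":0},
], grip=0.095)

```text
t: 5.7
eef_pos: [473.0, -99.1, 271.8]
tcp_rot: [3.14, -0.005, -0.086]
ft_force: [0.7, -1.1, -1.3]
opening: 0.367
```

carry_out([
  {"dx":0,"dy":0,"dz":0,"twist":0},
  {"dx":0,"dy":0,"dz":0,"twist":0},
  {"dx":0,"dy":0,"dz":0,"twist":0},
])

```text
t: 6.0
eef_pos: [472.8, -98.4, 268.9]
tcp_rot: [-3.141, 0.0, -0.089]
ft_force: [-0.1, -0.4, -0.8]
opening: 0.619
```

```bash
python3 - <<'E'
from h import *
s=state();print(s['eef_pos'],s['tcp_rot'],s['ft_force'],s['opening'])
W=snap('wrist'); p,d,ci=W; P=cloud(ci,d)
mc=((P[...,2]>158)&(P[...,2]<172)&(abs(P[...,0]-515)<45)&(abs(P[...,1]+99)<45)&(d>0)).astype(np.uint8)
cs=max(cv2.findContours(mc,0,1)[0],key=len);c,r=cv2.minEnclosingCircle(cs);e=cv2.fitEllipse(cs);zt=np.median(P[mc>0][:,2])
print('cap',c,r,e,zt,onplane(ci,*c,164).round(1),onplane(ci,*e[0],164).round(1),'diam',2*r*np.median(d[mc>0])/ci['mtx'][0,0])
for n,X in(('hinge',[527.7,29,118]),('post',[520,-48,126])):print(n,proj(ci,X))
u,v=map(int,c);cr=p[v-65:v+75,max(u-170,0):u+60,::-1];cv2.imwrite('pics/w3.png',cv2.resize(cr,None,fx=3.4,fy=3.4,interpolation=cv2.INTER_CUBIC))
print(u-170,v-65)
E
```

```text
[472.78640883 -98.38195495 268.89015934] [-3.14140917e+00  2.09565965e-04 -8.90724714e-02] [-0.05689307 -0.44134296 -0.82027041] 0.6190161237200851
cap (276.77667236328125, 166.90316772460938) 31.785890579223633 ((276.8513488769531, 167.2086181640625), (61.55769729614258, 62.0533561706543), 174.25323486328125) 164.04932268358488 [ 516.2 -100.7  164. ] [ 515.9 -100.8  164. ] diam 60.190883843890106
hinge [158.62060167 160.85246681]
post [227.812563  162.5355501]
106 101
```

View pics/w3.png

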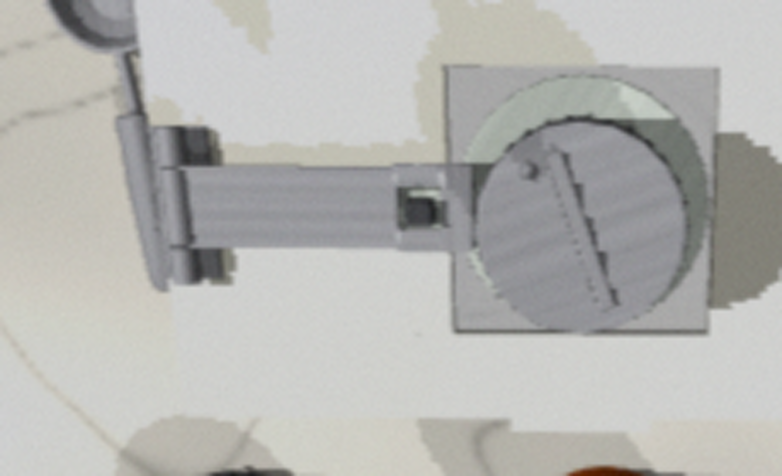

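The picture shows the hasp flat, with its slot (crop 420,208) squarely around the catch post. Two views put the cap at about (515.7,-99.3), top z 164, as the text says. I'll move over it and down.

carry_out([
  {"dx":0.02,"dy":-0.0015,"dz":0,"twist":0},
  {"dx":0.043,"dy":-0.003,"dz":0,"twist":0},
  {"dx":0.043,"dy":-0.003,"dz":0,"twist":0},
  {"dx":0.043,"dy":-0.003,"dz":0.03,"twist":0},
  {"dx":0.043,"dy":-0.003,"dz":0.06,"twist":0},
])

```text
t: 6.55
eef_pos: [515.6, -98.8, 208.4]
tcp_rot: [3.141, -0.001, -0.088]
ft_force: [1.1, 0.0, -0.2]
opening: 0.991
```

carry_out([
  {"dx":0,"dy":0,"dz":0.02,"twist":0},
  {"dx":0,"dy":0,"dz":0.04,"twist":0},
  {"dx":0,"dy":0,"dz":0.06,"twist":0},
  {"dx":0,"dy":0,"dz":0.071,"twist":0},
  {"dx":0,"dy":0,"dz":0.071,"twist":0},
])

```text
t: 7.05
eef_pos: [514.9, -99.0, 136.9]
tcp_rot: [-3.141, 0.003, -0.088]
ft_force: [-0.9, 0.2, 0.5]
opening: 0.998
```

carry_out([
  {"dx":0,"dy":0,"dz":0,"twist":0},
  {"dx":0,"dy":0,"dz":0,"twist":0},
  {"dx":0,"dy":0,"dz":0,"twist":0},
  {"dx":0,"dy":0,"dz":0,"twist":0},
], grip=0.064)

```text
t: 7.45
eef_pos: [515.7, -99.8, 138.7]
tcp_rot: [3.141, -0.001, -0.089]
ft_force: [0.7, 0.4, -0.6]
opening: 0.721
```

carry_out([
  {"dx":0,"dy":0,"dz":0,"twist":0},
  {"dx":0,"dy":0,"dz":0,"twist":0},
  {"dx":0,"dy":0,"dz":0,"twist":0},
])

```text
t: 7.75
eef_pos: [515.6, -99.8, 138.2]
tcp_rot: [3.141, -0.0, -0.089]
ft_force: [0.1, 0.3, -0.3]
opening: 0.673
```

carry_out([
  {"dx":0,"dy":0,"dz":0,"twist":0},
  {"dx":0,"dy":0,"dz":0,"twist":0},
  {"dx":0,"dy":0,"dz":0,"twist":0},
  {"dx":0,"dy":0,"dz":0,"twist":0},
], grip=0.05)

```text
t: 8.15
eef_pos: [515.6, -99.7, 138.1]
tcp_rot: [3.142, 0.0, -0.089]
ft_force: [-0.7, -0.0, -0.0]
opening: 0.62
```

carry_out([
  {"dx":0,"dy":0,"dz":0,"twist":0},
  {"dx":0,"dy":0,"dz":0,"twist":0},
  {"dx":0,"dy":0,"dz":0,"twist":0},
  {"dx":0,"dy":0,"dz":0,"twist":-3},
  {"dx":0,"dy":0,"dz":0,"twist":-6},
], grip=0)

```text
t: 8.65
eef_pos: [515.7, -99.8, 138.1]
tcp_rot: [3.141, -0.0, 0.017]
ft_force: [0.3, 0.6, -1.4]
opening: 0.619
```

```bash
python3 -c "
from h import *
s=state();print(s['moment'],s['ft_force'],s['opening'],s['tcp_rot'],s['eef_pos'])"
```

```text
[ 0.10455571 -0.09547013 -0.19338894] [ 0.27099503  0.61316184 -1.42578505] 0.6194666629809313 [ 3.14146885e+00 -2.94725071e-04  1.70620512e-02] [515.6683614  -99.80647094 138.13398295]
```

carry_out([
  {"dx":0,"dy":0,"dz":0,"twist":-5},
  {"dx":0,"dy":0,"dz":0,"twist":-10},
  {"dx":0,"dy":0,"dz":0,"twist":-15},
  {"dx":0,"dy":0,"dz":0,"twist":-20},
  {"dx":0,"dy":0,"dz":0,"twist":-24},
])

```text
t: 9.15
eef_pos: [515.7, -99.9, 138.2]
tcp_rot: [3.141, -0.0, 0.437]
ft_force: [-0.5, -0.6, 1.5]
opening: 0.62
```

```bash
python3 -c "
from h import *
s=state();print(s['moment'],s['ft_force'],s['opening'],s['tcp_rot'],s['eef_pos'])
p,d,ci=snap('wrist','w4.png')"
```

```text
[-0.03215062  0.0104656  -0.16910598] [-0.45031496 -0.59751455  1.52235935] 0.6200119005770671 [ 3.14117527e+00 -2.66777378e-04  4.37496772e-01] [515.71249242 -99.86359266 138.24768715]
```

View pics/w4.png

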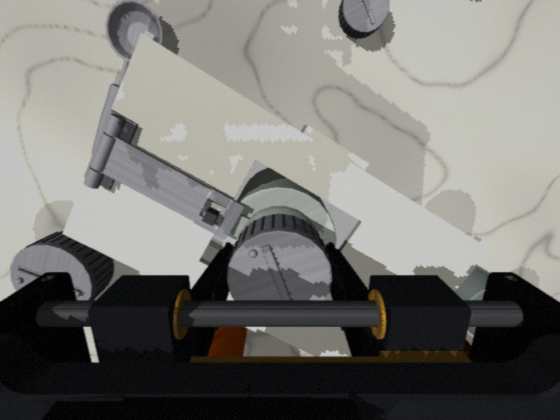

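The hasp is still down over the post (212,213), and the cap's rib runs from (265,247) to (290,300). I'll convert that to an angle to check for slip.

```bash
python3 - <<'E'
from h import *
W=load('wrist')
a=onplane(W,265,247,167);b=onplane(W,290,300,167);v=a-b;print('rib yaw',np.arctan2(v[1],v[0]),a,b)
h=onplane(W,110,148,120);q=onplane(W,212,213,126);v=h-q;print('hasp dir yaw',np.arctan2(v[1],v[0])-np.pi/2)
a,b=[np.array(x) for x in ((580,90),(638,250))]
E
```

```text
rib yaw 0.8339855104543034 [531.21819506 -84.87865318 167.        ] [ 507.57284451 -110.94107483  167.        ]
hasp dir yaw -0.14214922333926427
```

No slip: the rib yaw is about 0.4 relative to the tool, as before. The cap angle is about 0.83 to 0.86, so I'll turn about 28° more in two stages.

carry_out([
  {"dx":0,"dy":0,"dz":0,"twist":-4},
  {"dx":0,"dy":0,"dz":0,"twist":-8},
  {"dx":0,"dy":0,"dz":0,"twist":-12},
  {"dx":0,"dy":0,"dz":0,"twist":-16},
  {"dx":0,"dy":0,"dz":0,"twist":-16},
])

```text
t: 9.7
eef_pos: [516.2, -100.0, 139.0]
tcp_rot: [3.14, -0.001, 0.715]
ft_force: [0.1, 0.9, 8.4]
opening: 0.622
```

```bash
python3 -c "
from h import *
s=state();print(s['moment'],s['ft_force'],s['opening'],s['tcp_rot'],s['eef_pos'])"
```

```text
[0.01816738 0.0903054  0.028314  ] [0.08700799 0.93336944 8.43195273] 0.6222592503021072 [ 3.13973203e+00 -8.72124894e-04  7.14584012e-01] [516.16990224 -99.98259225 138.99077376]
```

Freed: the moment fell to zero and the seal now pushes up with 8 N. I'll add a few degrees of margin, then lift straight up slowly.

carry_out([
  {"dx":0,"dy":0,"dz":0,"twist":-3},
  {"dx":0,"dy":0,"dz":0,"twist":-6},
  {"dx":0,"dy":0,"dz":-0.002,"twist":-6},
  {"dx":0,"dy":0,"dz":-0.005,"twist":-6},
  {"dx":0,"dy":0,"dz":-0.008,"twist":-6},
])

```text
t: 10.2
eef_pos: [515.4, -99.7, 146.2]
tcp_rot: [-3.141, 0.0, 0.817]
ft_force: [0.6, -0.1, -0.1]
opening: 0.624
```

```bash
python3 -c "
from h import *
s=state();print(s['moment'],s['ft_force'],s['opening'],s['tcp_rot'],s['eef_pos'])"
```

```text
[-0.04532649 -0.03351755  0.02663249] [ 0.6024913  -0.05674886 -0.11601296] 0.6242045739735189 [-3.14119825e+00  3.59915254e-04  8.17327231e-01] [515.36756481 -99.72616861 146.15737075]
```

carry_out([
  {"dx":0,"dy":0,"dz":-0.008,"twist":0},
  {"dx":0,"dy":0,"dz":-0.018,"twist":0},
  {"dx":0,"dy":0,"dz":-0.028,"twist":0},
  {"dx":0,"dy":0,"dz":-0.036,"twist":0},
  {"dx":0,"dy":0,"dz":-0.041,"twist":0},
])

```text
t: 10.7
eef_pos: [515.8, -99.8, 188.2]
tcp_rot: [3.14, -0.0, 0.818]
ft_force: [0.4, 0.2, -0.5]
opening: 0.617
```

carry_out([
  {"dx":0,"dy":0,"dz":0,"twist":0},
  {"dx":0,"dy":0,"dz":0,"twist":0},
  {"dx":0,"dy":0,"dz":0,"twist":0},
  {"dx":0,"dy":0,"dz":0,"twist":0},
])

```text
t: 11.1
eef_pos: [515.5, -99.7, 186.8]
tcp_rot: [-3.141, 0.0, 0.818]
ft_force: [0.2, 0.1, -1.2]
opening: 0.614
```

```bash
python3 - <<'E'
from h import *
s=state();print(s['moment'],s['ft_force'],s['opening'],s['tcp_rot'],s['eef_pos'])
p,d,ci=snap('wrist'); P=cloud(ci,d)
q=P[(P[...,2]>190)&(P[...,2]<235)&(np.hypot(P[...,0]-515.5,P[...,1]+99.7)<24)&(d>0)];print('cap top',len(q),np.percentile(q[:,2],[5,25,50,75,95]))
A=np.c_[q[:,:2]-q[:,:2].mean(0),np.ones(len(q))];print('tilt',np.linalg.lstsq(A,q[:,2],rcond=None)[0])
S=snap('scene')[0];a=cv2.resize(S[140:260,200:350,::-1],(400,320),interpolation=cv2.INTER_CUBIC)
cv2.imwrite('pics/f.png',np.hstack([cv2.convertScaleAbs(a,alpha=1.5),cv2.resize(p[:,:,::-1],(400,320))]))
E
```

```text
[-0.02148148 -0.08002193  0.00513971] [ 0.17785139  0.07406926 -1.22863313] 0.6137228612978618 [-3.14107927e+00  3.28796706e-04  8.18264581e-01] [515.45094769 -99.6919999  186.76973266]
cap top 4462 [211.75218947 212.32592343 212.74270267 213.24858891 215.61278887]
tilt [-2.14644195e-03  8.43343084e-03  2.12996423e+02]
```

View pics/f.png

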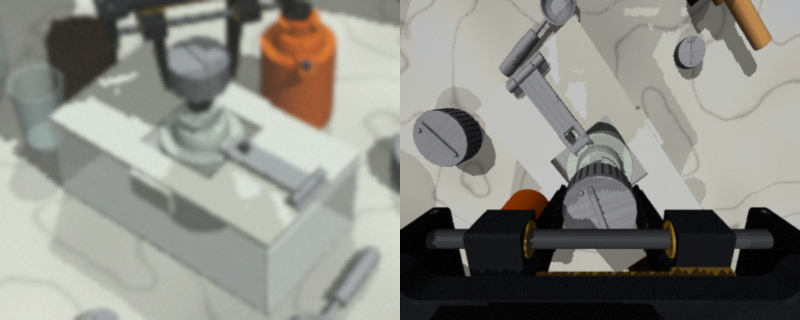

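The picture shows the cap held level above the mouth, with the hasp still flat over the post in both views. The cap top is at z≈212.7, so its lower edge is at about 180.7, 19 mm above the mouth (161.5). Handing in.

```bash
python3 -c "
from h import *
print(job_done()); s=state();print(s['t'],s['eef_pos'],s['opening'])"
```

```text
the job is handed in; nothing more can be done
None
the job is handed in; nothing more can be done
```

The job is done and handed in after about 11 s of the 54 s allowed. The hand-in gives no verdict, so the result rests on my own checks.

**What I did**
- **Hasp:** I swept it down with the closed fingers. It stopped firmly at z = 120.0 mm, the closed height, and a close-up showed the slot around the catch post.
- **Cap:** I gripped it and turned it about 52° counterclockwise. It came free partway through the last 22°: the moment dropped to zero and the seal pushed up with 8 N. I estimate its final angle at about 1.2 to 1.25 rad, below the 1.85 limit.
- **Lift:** I lifted it straight up and held it still.

**Last checks**
- **Height:** the cap's lower edge was at about z = 181 mm, roughly 19 mm above the mouth. This comes from the measured cap top (212.7 mm) less the 32 mm cap height.
- **Level:** the measured tilt was under 0.01 rad.
- **Scene:** the hasp was still down and the canister upright in the crate. The nearby bystanders looked undisturbed in the last picture, which did not show all of them.

**What disagreed**
- The top and wrist cameras differed by about 3 mm in the cap's y position. I aimed between them and felt no side force on gripping.
- My camera estimate of the hasp's direction during the turn was about 0.05 rad off the crate's. It came from two points picked by eye, and I did not rely on it.

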